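Find the radius leaf that fits the bar

TASK

Find out which of the three saddle-shaped radius leaves fits the round bar at the white front station of the yellow bed, by touching them gently to the top of the bar: the right one beds along its whole curve, the others rock or straddle it. Leave the fitting leaf upright and fully seated across the middle of that bar, pressed home with a light push of about ten newtons held for a second, and leave the two others standing upright on the mat. Go gently with the leaves and do not disturb the flask, tape roll and screwdriver.

Things in the scene. Friction and masses are not known exactly. Their poses are not given: they have to be found in the camera images.
- bed: Yellow flat bed, 440 x 170 mm, 12 mm thick, fixed. Three identical green stands are on it in a row along its x, each holding a horizontal steel bar 120 mm long along the bed's y. Origin on the table surface under the middle of the front (nearest the robot) station, which has a white base patch; the two others, 155 and 270 mm behind (+x), have dark patches and are only parked. z up.
- work_axis (a point): Middle of the centre line of the bar at the white front station, 75 mm above the table; axes as the bed's (y along the bar). The bar is rigid, fixed, and has a radius of 24, 27 or 30 mm: not known beforehand, but always one of these, and its centre line is always here. The end plates of its stand (50 mm across the bar, 12 mm thick, centred 66 mm either side of the middle) stop 5 mm below the centre line.
- mat: Dark rubber mat with grey face, 130 x 310 mm, 6 mm thick, fixed. Origin on the table under its centre, long side along its y, z up. The leaves start standing on it in a row along y, about 95 mm apart in any order.
- leaf_yellow: Radius leaf with yellow grip tab, loose, about 0.16 kg. Below, an aluminium saddle block 66 mm (x) x 26 mm (y) x 26 mm high with a concave arc of radius 24 mm cut into its underside across x (arc axis along y, 80 degrees of arc); on it the tab, 36 mm (x) x 14 mm (y), up to 66 mm above the underside. Grip the tab across its 14 mm; a light grip (about 8 N) carries it and lets the tab slip in the fingers before the touch gets hard. Origin: middle of the underside; z up.
- leaf_blue: Radius leaf with blue grip tab, loose, about 0.16 kg. Below, an aluminium saddle block 66 mm (x) x 26 mm (y) x 26 mm high with a concave arc of radius 27 mm cut into its underside across x (arc axis along y, 80 degrees of arc); on it the tab, 36 mm (x) x 14 mm (y), up to 66 mm above the underside. Grip the tab across its 14 mm; a light grip (about 8 N) carries it and lets the tab slip in the fingers before the touch gets hard. Origin: middle of the underside; z up.
- leaf_red: Radius leaf with red grip tab, loose, about 0.16 kg. Below, an aluminium saddle block 66 mm (x) x 26 mm (y) x 26 mm high with a concave arc of radius 30 mm cut into its underside across x (arc axis along y, 80 degrees of arc); on it the tab, 36 mm (x) x 14 mm (y), up to 66 mm above the underside. Grip the tab across its 14 mm; a light grip (about 8 N) carries it and lets the tab slip in the fingers before the touch gets hard. Origin: middle of the underside; z up.
- leaf_yellow_saddle: The aluminium saddle block of leaf_yellow, rigidly part of it, with the same origin and axes. Its face pressures on anything, added up, must stay under 40 N: on the curved bar they add up to clearly more than the downward push (up to three times if the leaf is wedged on sideways), and bar and mat are stiff, so touch down slowly (about 6 mm/s).
- leaf_blue_saddle: The aluminium saddle block of leaf_blue, rigidly part of it, with the same origin and axes. Its face pressures on anything, added up, must stay under 40 N: on the curved bar they add up to clearly more than the downward push (up to three times if the leaf is wedged on sideways), and bar and mat are stiff, so touch down slowly (about 6 mm/s).
- leaf_red_saddle: The aluminium saddle block of leaf_red, rigidly part of it, with the same origin and axes. Its face pressures on anything, added up, must stay under 40 N: on the curved bar they add up to clearly more than the downward push (up to three times if the leaf is wedged on sideways), and bar and mat are stiff, so touch down slowly (about 6 mm/s).
- leaf_yellow_arc (a point): Centre of the 24 mm arc of leaf_yellow, 18.4 mm below the middle of its underside. It lies on the bar's centre line when the leaf fits and is seated; a leaf too large for the bar ends 3 mm or more below it, one too small 3.5 mm or more above it.
- leaf_blue_arc (a point): Centre of the 27 mm arc of leaf_blue, 20.7 mm below the middle of its underside. It lies on the bar's centre line when the leaf fits and is seated; a leaf too large for the bar ends 3 mm or more below it, one too small 3.5 mm or more above it.
- leaf_red_arc (a point): Centre of the 30 mm arc of leaf_red, 23.0 mm below the middle of its underside. It lies on the bar's centre line when the leaf fits and is seated; a leaf too large for the bar ends 3 mm or more below it, one too small 3.5 mm or more above it.
- flask: Bystander: dark steel drinking flask, 66 mm in diameter, 190 mm tall; origin under its centre.
- tape: Bystander: grey roll of tape lying flat, 60 mm across, 22 mm high; origin under its centre.
- driver: Bystander: screwdriver lying on the table; origin under its middle.

How it is judged:
On the way:
1. the fitting leaf is seated on the bar at the front station and pressed on it with more than 4 N for 0.3 s (((x of leaf_yellow_arc in the frame of work_axis between -0.002 and 0.002 m and y of leaf_yellow_arc in the frame of work_axis between -0.03 and 0.03 m and z of leaf_yellow_arc in the frame of work_axis between -0.0018 and 0.0018 m and angle between leaf_yellow's own z axis and vertical below 0.12 rad and angle between the y axis of leaf_yellow and the y axis of bed, either way round below 0.1 rad and contact force between leaf_yellow_saddle and anything else above 4 N) or (x of leaf_blue_arc in the frame of work_axis between -0.002 and 0.002 m and y of leaf_blue_arc in the frame of work_axis between -0.03 and 0.03 m and z of leaf_blue_arc in the frame of work_axis between -0.0018 and 0.0018 m and angle between leaf_blue's own z axis and vertical below 0.12 rad and angle between the y axis of leaf_blue and the y axis of bed, either way round below 0.1 rad and contact force between leaf_blue_saddle and anything else above 4 N) or (x of leaf_red_arc in the frame of work_axis between -0.002 and 0.002 m and y of leaf_red_arc in the frame of work_axis between -0.03 and 0.03 m and z of leaf_red_arc in the frame of work_axis between -0.0018 and 0.0018 m and angle between leaf_red's own z axis and vertical below 0.12 rad and angle between the y axis of leaf_red and the y axis of bed, either way round below 0.1 rad and contact force between leaf_red_saddle and anything else above 4 N))), for 0.3 s.
At the end, for the whole second after the job is handed in: One leaf on the front bar: arc centre within 2 mm across, 1.8 mm in height and 30 mm along of the middle of the bar's centre line, upright within 0.12 rad, square to it within 0.1 rad; the two others upright (0.1 rad) on the mat; all at rest ((((x of leaf_yellow_arc in the frame of work_axis between -0.002 and 0.002 m and y of leaf_yellow_arc in the frame of work_axis between -0.03 and 0.03 m and z of leaf_yellow_arc in the frame of work_axis between -0.0018 and 0.0018 m and angle between leaf_yellow's own z axis and vertical below 0.12 rad and angle between the y axis of leaf_yellow and the y axis of bed, either way round below 0.1 rad) and (x of leaf_blue in the frame of mat between -0.06 and 0.06 m and y of leaf_blue in the frame of mat between -0.15 and 0.15 m and z of leaf_blue in the frame of mat between 0.003 and 0.009 m and angle between leaf_blue's own z axis and vertical below 0.1 rad) and (x of leaf_red in the frame of mat between -0.06 and 0.06 m and y of leaf_red in the frame of mat between -0.15 and 0.15 m and z of leaf_red in the frame of mat between 0.003 and 0.009 m and angle between leaf_red's own z axis and vertical below 0.1 rad) and linear speed of each of leaf_yellow, leaf_blue, leaf_red below 0.01 m/s) or ((x of leaf_blue_arc in the frame of work_axis between -0.002 and 0.002 m and y of leaf_blue_arc in the frame of work_axis between -0.03 and 0.03 m and z of leaf_blue_arc in the frame of work_axis between -0.0018 and 0.0018 m and angle between leaf_blue's own z axis and vertical below 0.12 rad and angle between the y axis of leaf_blue and the y axis of bed, either way round below 0.1 rad) and (x of leaf_yellow in the frame of mat between -0.06 and 0.06 m and y of leaf_yellow in the frame of mat between -0.15 and 0.15 m and z of leaf_yellow in the frame of mat between 0.003 and 0.009 m and angle between leaf_yellow's own z axis and vertical below 0.1 rad) and (x of leaf_red in the frame of mat between -0.06 and 0.06 m and y of leaf_red in the frame of mat between -0.15 and 0.15 m and z of leaf_red in the frame of mat between 0.003 and 0.009 m and angle between leaf_red's own z axis and vertical below 0.1 rad) and linear speed of each of leaf_yellow, leaf_blue, leaf_red below 0.01 m/s) or ((x of leaf_red_arc in the frame of work_axis between -0.002 and 0.002 m and y of leaf_red_arc in the frame of work_axis between -0.03 and 0.03 m and z of leaf_red_arc in the frame of work_axis between -0.0018 and 0.0018 m and angle between leaf_red's own z axis and vertical below 0.12 rad and angle between the y axis of leaf_red and the y axis of bed, either way round below 0.1 rad) and (x of leaf_yellow in the frame of mat between -0.06 and 0.06 m and y of leaf_yellow in the frame of mat between -0.15 and 0.15 m and z of leaf_yellow in the frame of mat between 0.003 and 0.009 m and angle between leaf_yellow's own z axis and vertical below 0.1 rad) and (x of leaf_blue in the frame of mat between -0.06 and 0.06 m and y of leaf_blue in the frame of mat between -0.15 and 0.15 m and z of leaf_blue in the frame of mat between 0.003 and 0.009 m and angle between leaf_blue's own z axis and vertical below 0.1 rad) and linear speed of each of leaf_yellow, leaf_blue, leaf_red below 0.01 m/s))); the robot touches nothing.
It fails at once if a leaf's saddle is pushed on anything with more than 40 N (contact force between any of leaf_yellow_saddle, leaf_blue_saddle, leaf_red_saddle and anything else above 40 N).
It fails at once if the flask is moved by more than 20 mm or tipped over (distance of flask from where it was at the start of the episode above 0.02 m or angle between flask's own z axis and vertical above 0.3 rad).
It fails at once if the tape is moved by more than 20 mm or tipped over (distance of tape from where it was at the start of the episode above 0.02 m or angle between tape's own z axis and vertical above 0.3 rad).
It fails at once if the driver is moved by more than 20 mm or tipped over (distance of driver from where it was at the start of the episode above 0.02 m).
It also fails if it takes over 72 s, if anything falls off the work surface, if the arm or the gripper's body presses on something with over 40 N, if the wrist force passes 120 N, or if a joint passes its speed limit or range.

ROBOT

A 6-joint arm with a two-finger parallel gripper is mounted at the origin on the work surface. World frame = base frame: x ahead of the robot, y to its left, z up, the work surface at z = 0. Lengths are in m, angles in rad, forces in N, time in s.
With the tool pointing down it reaches from about 0.4 to 0.925 m from the base axis. Payload 12.5 kg.
Tool frame: the origin (TCP) lies at the very end of the fingers, on their centre line; the grasp point (between the pads) lies 19 mm behind it (r.tcp_to_grasp is the distance from the TCP to the grasp point, in m); z points along the fingers, y is the direction in which the jaws open and shut (so a half turn about z gives the same grasp; the last joint's range is limited). The gripper opens to 95 mm and grips with 3 to 60 N. Pads are 20 mm wide; open, the fingers measure 119 mm over their backs; the gripper's body (75 mm by 180 mm) begins 59 mm behind the grasp point.
Start: joints at [-1.269, 0.491, 1.559, -0, 1.092, -0.106], TCP at [0.248, -0.574, 0.215] pointing down, gripper open.
Joint ranges: [-3.1, 3.1], [-0.84, 2.19], [0.05, 2.79], [-1.13, 4.28], [0.06, 2.93], [-2.69, 2.69]. Speed limits (rad/s): [2.22, 2.22, 2.79, 3.14, 3.14, 3.14].

INTERFACE

Orientations are given as a rotation vector (axis times angle).
In Python, from cell import r gives the robot as it stands. The module is installed in compiled form; this text tells all that it offers. Calls block until the motion is done:
- r.move_ptp(position, orientation): joint-space move of the TCP to a pose.
- r.move_linear(position, frame=None, vel=0.15): straight line of the TCP; frame=None keeps the orientation; vel is the mean speed in m/s.
- r.movej(angles): joint-space move.
- r.grip(opening, f_grip=None): finger opening in m; f_grip is the grip in N (None keeps the last); returns when the fingers have stopped.
- r.dwell(seconds).
- r.ik(position, orientation): joint angles nearest the present ones, or None.
- r.observe(): the state.
- r.camera(name): name is "side" or "top" or "wrist"; returns (picture, depth): 420x560x3 uint8, red, green, blue; 420x560 float32, m along the optical axis (not along the pixel's ray), 0 where there is no reading.
- r.get_calibration(name): a dict with "fovy" (degrees; the focal length in pixels is half the picture's height over the tangent of half this angle, whatever the lens; pixels are square), "cx", "cy" (the principal point, pixels), "rvec" (rotation vector, rad) and "tvec" (3), from world to camera coordinates, as OpenCV has them; the wrist camera has in their place "T_tool_cam" (4x4, takes a point from camera to tool coordinates, whose origin is the TCP and whose axes are the flange's). Camera axes: x right, y down, z forward; pixel columns grow to the right and rows downward; lengths in m; the calibration is good to about 2 mm. The wrist camera is an equidistant fisheye: a pixel r from the principal point sees the ray r / f radians off the axis. A picture is of the moment at which its call begins: read the wrist's pose just before it. get_calibration takes no time and is no camera call.
A pose or a line that the arm cannot do raises r.MotionError and nothing moves.
- r.sign_off(): hands the job in, once; it reports no verdict.
Trained networks look in the newest picture that a camera, given by its name, has taken for a name from the list of things; names that differ only in an ending like _2 or _b are one class to them, and where a whole thing is asked for, a point or a joint stands for the part that bears it (a point fixed in the world has none). Each returns a list of dicts, best first, with "conf" (0 to 1); they miss things now and then, are a little off and sometimes report something else, mostly with a low value. They report only what shows in the picture. A call takes as long as a camera call.
- r.trace(target, camera): "region" (420x560 bool, what is visible of it) and "bbox" ([left, top, right, bottom] in pixels, round what is visible of it).
The state is a dict: "clock": time; "joint_positions": joint angles; "dq": joint speeds; "effort": joint torques, N m; "eef_pos": TCP position; "ee_rot": TCP orientation; "wrist_force": force on the tool from outside, world axes, zero at the start; "wrist_torque": the same for the moment, N m; "grip_width": finger opening in m.
Only numpy, scipy, OpenCV 4.12 (cv2) and the standard library are available. Lean on these libraries where they do the work, as an engineer would, in place of code of your own. Each camera call takes 0.05 s, during which the arm holds its last target.

## Working session

There is one attempt and no reset: what is moved stays moved. The work goes in short steps, each a Python script; the robot and the scene stay as the last script left them, time stands still between calls to the robot, and variables do not carry over. Pictures are saved under pics/ and viewed, and the job is handed in when it is done.

```bash
ls; mkdir -p pics
python3 - <<'E'
from cell import r
import cv2,numpy as np
o=r.observe();print(o)
for n in ("top","side","wrist"):
    p,d=r.camera(n);cv2.imwrite(f"pics/{n}0.png",p[:,:,::-1]);np.save(f"pics/{n}0.npy",d);print(n,r.get_calibration(n))
E
```

```text
pics
{'clock': 0.0, 'joint_positions': array([-1.26855382e+00,  4.91554515e-01,  1.55944284e+00, -1.35743360e-08,
        1.09172800e+00, -1.05599673e-01]), 'dq': array([-0.00180591, -0.00095885,  0.00024089,  0.00151876, -0.00158341,
        0.00026555]), 'effort': array([-1.20783579e-04, -6.12645078e+01, -2.58183450e+01,  6.93712919e-02,
        4.82155848e-02, -1.51676049e-04]), 'eef_pos': array([ 0.24784007, -0.57348918,  0.21406717]), 'ee_rot': array([-3.07539511e+00, -6.35977923e-01,  1.74613280e-04]), 'wrist_force': array([-0.14676378,  0.43079806, -0.01642257]), 'wrist_torque': array([-0.01003185, -0.02926315,  0.01206088]), 'grip_width': 0.0948343705947336}
top {'fovy': 46.10762330266503, 'cx': 284.64042749838734, 'cy': 209.31087758532817, 'rvec': array([ 2.12372971, -2.16488543,  0.19926071]), 'tvec': array([-0.04909363,  0.58079796,  0.8920331 ])}
side {'fovy': 44.95807120665786, 'cx': 280.79945707589366, 'cy': 215.93548930293449, 'rvec': array([ 0.40566424, -2.72422203,  1.2715296 ]), 'tvec': array([0.5505313 , 0.2101548 , 0.82731712])}
wrist {'fovy': 65.70646984690485, 'cx': 277.05623665121533, 'cy': 216.22019559954614, 'T_tool_cam': array([[ 6.22448376e-05, -9.68443870e-01, -2.49231754e-01,
         7.06524913e-02],
       [ 9.99999931e-01, -3.11839166e-05,  3.70918652e-04,
        -6.38280857e-04],
       [-3.66985917e-04, -2.49231760e-01,  9.68443801e-01,
        -1.69984808e-01],
       [ 0.00000000e+00,  0.00000000e+00,  0.00000000e+00,
         1.00000000e+00]])}
```

View pics/top0.png

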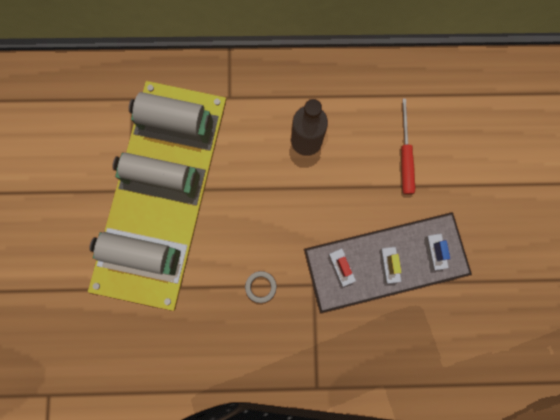

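View pics/side0.png

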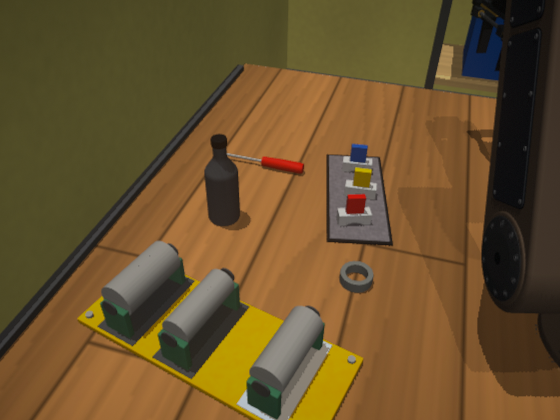

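View pics/wrist0.png

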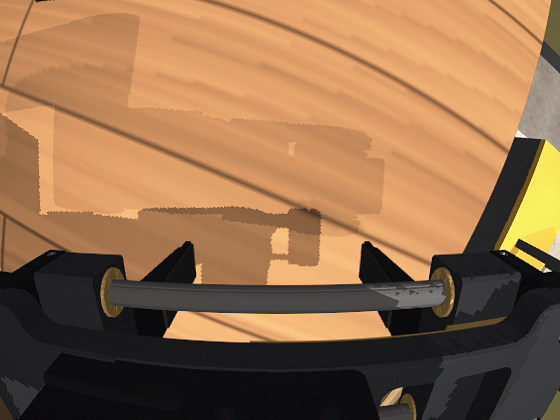

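The top picture shows the bed at the left with the white station's bar at about (137,255). The mat carries red (343,267), yellow (392,264) and blue (440,251). The tape is at (261,287), the flask at (309,130) and the screwdriver at (407,150). Next I get metric positions.

```bash
cat > h.py <<'E'
import numpy as np,cv2
from scipy.spatial.transform import Rotation as R
from cell import r
def cloud(name,depth,obs=None):
    c=r.get_calibration(name);f=210/np.tan(np.radians(c["fovy"])/2)
    v,u=np.mgrid[0:420,0:560].astype(float)
    x=(u-c["cx"])/f;y=(v-c["cy"])/f
    if name=="wrist":
        t=np.hypot(x,y);k=np.where(t>1e-6,np.tan(np.minimum(t,1.4))/np.maximum(t,1e-9),1);x=x*k;y=y*k
        P=np.stack([x*depth,y*depth,depth],-1)
        T=c["T_tool_cam"];P=P@T[:3,:3].T+T[:3,3]
        return P@R.from_rotvec(obs["ee_rot"]).as_matrix().T+obs["eef_pos"]
    P=np.stack([x*depth,y*depth,depth],-1)
    Rm=cv2.Rodrigues(c["rvec"])[0]
    return (P-c["tvec"])@Rm
E
python3 - <<'E'
from h import *
C={};I={}
for n in("top","side"):
    p,d=r.camera(n);C[n]=cloud(n,d);I[n]=p
    W=C[n];ok=d>0
    for t in("mat","bed","leaf_red","leaf_yellow","leaf_blue","tape","flask","driver"):
        L=r.trace(t,n)
        for q in L[:2]:
            m=q["region"]&ok;m2=cv2.erode(m.astype(np.uint8),np.ones((2,2)))>0
            P=W[m2]
            if len(P)<5: continue
            print(n,t,round(q["conf"],2),q["bbox"],P.mean(0).round(3),"z pct",np.percentile(P[:,2],[2,50,98]).round(4))
            if t in("mat","bed") and n=="top":
                lo=P[P[:,2]<(0.012 if t=="mat" else .02)]
                print(cv2.minAreaRect((lo[:,:2]*1000).astype(np.float32)),len(lo),np.median(lo[:,2]))
            if t.startswith("leaf") and n=="top":
                for z0,z1 in((.058,.09),(.02,.045)):
                    q2=W[m];q2=q2[(q2[:,2]>z0)&(q2[:,2]<z1)]
                    if len(q2)>5: print("  z",z0,cv2.minAreaRect((q2[:,:2]*1000).astype(np.float32)),len(q2),np.median(q2[:,2]))
    np.save(f"pics/C_{n}.npy",W)
E
```

```text
top mat 0.75 [422.1, 230.9, 452.3, 269.2] [ 0.493 -0.349  0.045] z pct [0.0159 0.0347 0.0753]
((497.28778076171875, -358.1675720214844), (44.209068298339844, 35.14896011352539), 7.924111843109131) 5 0.00863108773176715
top mat 0.66 [303.1, 211.3, 469.4, 314.9] [ 0.477 -0.256  0.007] z pct [0.0038 0.0073 0.0108]
((478.43310546875, -261.47674560546875), (128.43099975585938, 308.5290832519531), 12.583035469055176) 7797 0.007271865051606082
top bed 0.89 [85.7, 82.4, 224.4, 309.4] [0.599 0.186 0.013] z pct [0.0036 0.0126 0.017 ]
((628.574951171875, 188.8040771484375), (177.42149353027344, 448.5625915527344), 76.31462860107422) 11583 0.012581937777381397
top leaf_red 0.61 [327.7, 252.8, 356.9, 285.5] [ 0.467 -0.165  0.047] z pct [0.0214 0.0343 0.0751]
  z 0.058 ((468.7266845703125, -167.24502563476562), (35.58927917480469, 14.059978485107422), 20.492015838623047) 166 0.07226933473044592
  z 0.02 ((468.787353515625, -167.22860717773438), (65.91129302978516, 26.43935775756836), 21.772367477416992) 307 0.032768854330228366
top leaf_yellow 0.68 [382.6, 244.8, 400.4, 282.0] [ 0.471 -0.258  0.04
[... 1665 characters left out ...]
0.0345 0.0739]
side leaf_yellow 0.85 [344.2, 166.0, 374.2, 198.2] [ 0.471 -0.254  0.04 ] z pct [0.0117 0.0345 0.0741]
side leaf_blue 0.97 [339.2, 148.1, 372.7, 171.1] [ 0.497 -0.346  0.041] z pct [0.0144 0.0356 0.0723]
side tape 0.62 [339.7, 260.0, 373.1, 292.8] [ 0.435 -0.005  0.018] z pct [0.0048 0.02   0.0253]
side tape 0.2 [338.5, 193.4, 372.3, 225.4] [ 0.468 -0.16   0.039] z pct [0.0123 0.0343 0.0735]
side flask 0.69 [331.3, 205.4, 374.4, 227.7] [ 0.469 -0.159  0.026] z pct [0.009  0.0267 0.0358]
side flask 0.6 [201.6, 135.4, 238.5, 222.7] [ 0.722 -0.09   0.096] z pct [0.0089 0.0992 0.1921]
side driver 0.92 [229.4, 153.9, 303.6, 174.2] [ 0.669 -0.303  0.019] z pct [0.002  0.02   0.0287]
```

Leaf sizes and heights match the given ones (32 mm shoulder and 72 mm tab top on the 6 mm mat). Now I fit the bed pose and the front bar, including its radius.

Run:
```python
from h import *
from scipy.optimize import least_squares
for n in("top","side"):
    W=np.load(f"pics/C_{n}.npy").reshape(-1,3)
    # approximate bed frame
    for (cx,cy) in((.49,.19),):
        pass
    B=W[(W[:,0]>.38)&(W[:,0]<.9)&(W[:,1]>.05)&(W[:,1]<.36)]
    z=B[:,2]
    m=(z>.085)&(z<.115)
    P=B[m]
    print(n,len(P),P.min(0).round(3),P.max(0).round(3))
    # cluster by bed-x
    yaw=np.radians(-13.7)
    s=P[:,0]*np.cos(yaw)+P[:,1]*np.sin(yaw)
    h,e=np.histogram(s,40);print(list(zip(e.round(3),h)))
```

```text
top 5540 [0.464 0.081 0.085] [0.803 0.293 0.111]
[(np.float64(0.409), np.int64(287)), (np.float64(0.417), np.int64(323)), (np.float64(0.425), np.int64(345)), (np.float64(0.433), np.int64(347)), (np.float64(0.441), np.int64(325)), (np.float64(0.449), np.int64(300)), (np.float64(0.457), np.int64(69)), (np.float64(0.465), np.int64(0)), (np.float64(0.474), np.int64(0)), (np.float64(0.482), np.int64(0)), (np.float64(0.49), np.int64(0)), (np.float64(0.498), np.int64(0)), (np.float64(0.506), np.int64(0)), (np.float64(0.514), np.int64(0)), (np.float64(0.522), np.int64(0)), (np.float64(0.53), np.int64(0)), (np.float64(0.538), np.int64(0)), (np.float64(0.547), np.int64(0)), (np.float64(0.555), np.int64(0)), (np.float64(0.563), np.int64(135)), (np.float64(0.571), np.int64(334)), (np.float64(0.579), np.int64(325)), (np.float64(0.587), np.int64(312)), (np.float64(0.595), np.int64(275)), (np.float64(0.603), np.int64(202)), (np.float64(0.611), np.int64(4)), (np.float64(0.619), np.int64(0)), (np.float64(0.628), np.int64(0)), (np.float64(0.636), np.int64(0)), (np.float64(0.644), np.int64(0)), (np.flo
[... 1089 characters left out ...]
(np.float64(0.571), np.int64(534)), (np.float64(0.579), np.int64(463)), (np.float64(0.587), np.int64(383)), (np.float64(0.595), np.int64(284)), (np.float64(0.603), np.int64(144)), (np.float64(0.611), np.int64(2)), (np.float64(0.619), np.int64(0)), (np.float64(0.627), np.int64(0)), (np.float64(0.636), np.int64(0)), (np.float64(0.644), np.int64(0)), (np.float64(0.652), np.int64(0)), (np.float64(0.66), np.int64(0)), (np.float64(0.668), np.int64(10)), (np.float64(0.676), np.int64(556)), (np.float64(0.684), np.int64(494)), (np.float64(0.692), np.int64(407)), (np.float64(0.7), np.int64(338)), (np.float64(0.708), np.int64(279)), (np.float64(0.716), np.int64(161)), (np.float64(0.725), np.int64(48))]
```

Run:
```python
import cv2
for n,b in(("top",(70,210,200,320)),("side",(220,280,380,420))):
    i=cv2.imread(f"pics/{n}0.png")[b[1]:b[3],b[0]:b[2]]
    cv2.imwrite(f"pics/{n}_crop.png",cv2.resize(i,None,fx=4,fy=4,interpolation=2))
```

```text
(no output)
```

View pics/top_crop.png

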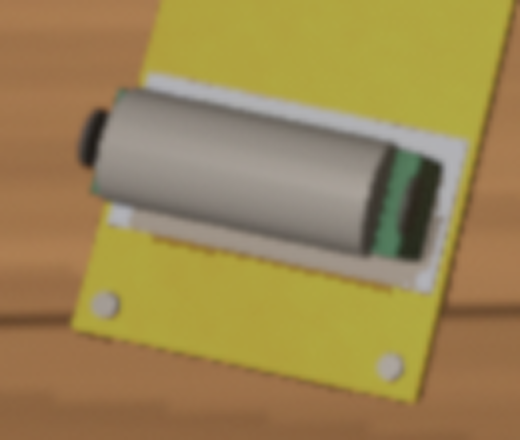

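The crop shows the front bar on the white patch from about (93,248) to (167,265) in the full image, looking like one of the larger bars. Now the cylinder fit.

Run:
```python
from h import *
from scipy.optimize import least_squares
for n in("top","side"):
    W=np.load(f"pics/C_{n}.npy").reshape(-1,3)
    B=W[(W[:,0]>.38)&(W[:,0]<.9)&(W[:,1]>.03)&(W[:,1]<.36)]
    yaw0=np.radians(-13.7);c,s_=np.cos(yaw0),np.sin(yaw0)
    bed=np.median(B[(B[:,2]>.006)&(B[:,2]<.018)][:,2])
    for lo,hi in((.40,.47),(.555,.62),(.66,.735)):
        s=B[:,0]*c+B[:,1]*s_
        P=B[(s>lo)&(s<hi)&(B[:,2]>.08)&(B[:,2]<.12)]
        t=-P[:,0]*s_+P[:,1]*c
        tl=np.percentile(t,[1,99]);
        k=(t>tl[0]+.008)&(t<tl[1]-.008);Q=P[k]
        def f(p,fixz):
            yaw,x0,rr,zc=p; zc=.075+bed-.012 if fixz else zc
            # axis through (x0 along s dir of yaw)
            sx=Q[:,0]*np.cos(yaw)+Q[:,1]*np.sin(yaw)-x0
            return np.hypot(sx,Q[:,2]-zc)-rr
        for fx in(True,False):
            q=least_squares(f,[yaw0,(lo+hi)/2,.027,.075],args=(fx,),loss="soft_l1",f_scale=.001)
            yaw,x0=q.x[:2]
            tt=-Q[:,0]*np.sin(yaw)+Q[:,1]*np.cos(yaw)
            Pt=-P[:,0]*np.sin(yaw)+P[:,1]*np.cos(yaw);tm=np.mean(np.percentile(Pt,[.5,99.5]))
            print(n,lo,"fixz",fx,"yaw",np.degrees(yaw).round(2),"s",x0.round(4),"r",q.x[2].round(4),"zc",q.x[3].round(4),"rms",np.sqrt(np.mean(q.fun**2)).round(5),"top",np.percentile(Q[:,2],99.5).round(4),"t-range",np.percentile(Pt,[.5,99.5]).round(3),"ctr",(x0*np.cos(yaw)-tm*np.sin(yaw)).round(4),(x0*np.sin(yaw)+tm*np.cos(yaw)).round(4),"bed",bed.round(4))
```

```text
top 0.4 fixz True yaw -13.17 s 0.4374 r 0.0265 zc 0.075 rms 0.00213 top 0.1051 t-range [0.252 0.4  ] ctr 0.5002 0.2176 bed 0.0126
top 0.4 fixz False yaw -13.18 s 0.4374 r 0.0267 zc 0.0755 rms 0.00213 top 0.1051 t-range [0.252 0.4  ] ctr 0.5002 0.2176 bed 0.0126
top 0.555 fixz True yaw -13.18 s 0.5924 r 0.0237 zc 0.075 rms 0.00193 top 0.1022 t-range [0.252 0.401] ctr 0.6512 0.1825 bed 0.0126
top 0.555 fixz False yaw -13.19 s 0.5924 r 0.0235 zc 0.0759 rms 0.00193 top 0.1022 t-range [0.252 0.401] ctr 0.6512 0.1825 bed 0.0126
top 0.66 fixz True yaw -13.27 s 0.7069 r 0.0299 zc 0.075 rms 0.00228 top 0.1082 t-range [0.253 0.401] ctr 0.7631 0.156 bed 0.0126
top 0.66 fixz False yaw -13.26 s 0.7069 r 0.0296 zc 0.076 rms 0.00228 top 0.1082 t-range [0.253 0.401] ctr 0.763 0.156 bed 0.0126
side 0.4 fixz True yaw -13.17 s 0.4388 r 0.0264 zc 0.075 rms 0.00289 top 0.105 t-range [0.253 0.401] ctr 0.5018 0.2183 bed 0.0139
side 0.4 fixz False yaw -13.17 s 0.4389 r 0.0265 zc 0.0768 rms 0.00289 top 0.105 t-range [0.253 0.401] ctr 0.5018 0.2183 bed 0.0139
side 0.555 fixz True yaw -13.22 s 0.5936 r 0.0236 zc 0.075 rms 0.00245 top 0.1023 t-range [0.253 0.402] ctr 0.6527 0.1827 bed 0.0139
side 0.555 fixz False yaw -13.23 s 0.5935 r 0.0233 zc 0.0772 rms 0.00244 top 0.1023 t-range [0.253 0.402] ctr 0.6526 0.1827 bed 0.0139
side 0.66 fixz True yaw -13.17 s 0.7088 r 0.0296 zc 0.075 rms 0.00349 top 0.1085 t-range [0.252 0.401] ctr 0.7645 0.1565 bed 0.0139
side 0.66 fixz False yaw -13.18 s 0.7084 r 0.0288 zc 0.0778 rms 0.00346 top 0.1085 t-range [0.252 0.401] ctr 0.7642 0.1566 bed 0.0139
```

The cameras agree on a front bar radius of about 26.5 mm, and the parked bars come out at about 24 and 30 mm. So 27 mm (blue) is the candidate. I'll grasp blue and test it by touch: the seating height tells a wrong leaf by 3 mm or more.

```bash
cat >> h.py <<'E'
def down(psi): # tool pointing down, tool x at yaw psi (deg)
    return (R.from_euler("z",psi,degrees=True)*R.from_euler("x",180,degrees=True)).as_rotvec()
def st(m=""):
    o=r.observe();print(m,"t",round(o["clock"],2),"p",o["eef_pos"].round(4),"F",o["wrist_force"].round(2),"T",o["wrist_torque"].round(2),"w",round(o["grip_width"],4));return o
E
python3 - <<'E'
from h import *
st()
g=np.array([.4949,-.3524]);o=down(7.5)
q=r.ik([*g,.15],o);print(q)
r.grip(.045)
r.move_ptp([*g,.12],o);st("above")
p,d=r.camera("side");cv2.imwrite("pics/s1.png",p[:,:,::-1])
ob=r.observe();p,d=r.camera("wrist");cv2.imwrite("pics/w1.png",p[:,:,::-1])
E
```

```text
t 1.05 p [ 0.2479 -0.5738  0.2146] F [-0.09 -0.12  0.07] T [ 0.04  0.01 -0.04] w 0.0952
[-0.72745921  0.53566217  1.67323982  0.          0.93269067  0.71243742]
above t 3.33 p [ 0.4946 -0.3532  0.1203] F [-0.21  0.26  0.1 ] T [ 0.    0.02 -0.01] w 0.0452
```

View pics/w1.png

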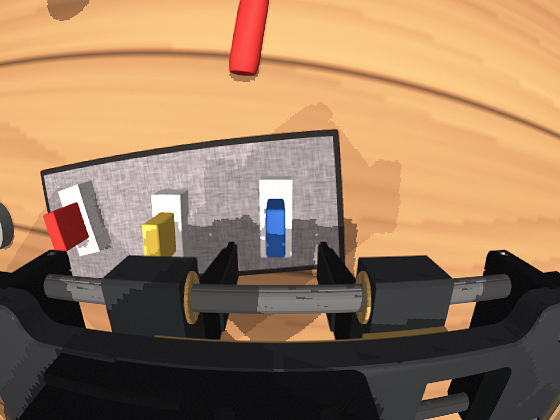

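View pics/s1.png

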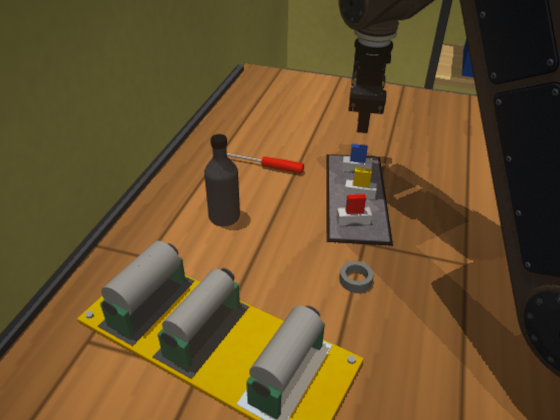

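The wrist picture shows the blue tab at (276,228), centred between the fingers and square to them. I'll descend and grip.

Run:
```python
from h import *
g=np.array([.4949,-.3524])
r.move_linear([*g,.040],vel=.08);st("down")
r.grip(0.0,8);o0=st("gripped")
r.move_linear([*g,.050],vel=.02);st("lift10")
r.move_linear([*g,.17],vel=.12);st("lift")
ob=r.observe();p,d=r.camera("wrist");cv2.imwrite("pics/w2.png",p[:,:,::-1])
p,d=r.camera("side");cv2.imwrite("pics/s2.png",p[150:300,250:450][:,:,::-1].repeat(3,0).repeat(3,1)) if 0 else cv2.imwrite("pics/s2.png",p[:,:,::-1])
```

```text
down t 4.58 p [ 0.4951 -0.3526  0.0405] F [-1.07  0.35  0.06] T [ 0.06  0.02 -0.01] w 0.0453
gripped t 5.18 p [ 0.4949 -0.3524  0.0401] F [-0.17  0.38  0.71] T [0.1  0.01 0.  ] w 0.0139
lift10 t 5.83 p [ 0.4949 -0.3524  0.05  ] F [ 0.59  0.36 -1.86] T [0.01 0.01 0.01] w 0.0137
lift t 6.98 p [ 0.4946 -0.3522  0.1693] F [ 0.26 -0.51 -1.45] T [ 0.04  0.08 -0.02] w 0.014
```

View pics/w2.png

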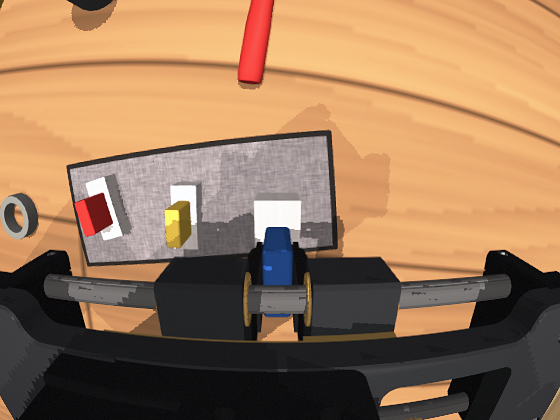

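View pics/s2.png

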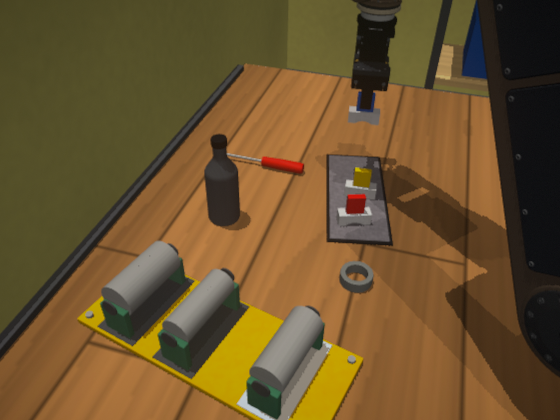

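Blue is held (1.5 N, matching 0.16 kg) and the other leaves are untouched. Next I carry it over the front bar and check the relative alignment there.

Run:
```python
from h import *
b=np.array([.5002,.2176])
try: r.move_linear([*b,.19],down(-13.2),vel=.2)
except r.MotionError as e: print(e)
r.move_linear([*b,.165],vel=.05)
st("over")
for n in("side","top","wrist"):
    ob=r.observe();p,d=r.camera(n);cv2.imwrite(f"pics/{n}3.png",p[:,:,::-1]);np.save(f"pics/{n}3.npy",cloud(n,d,ob))
    if n!="wrist":
        for q in r.trace("leaf_blue",n)[:1]:
            print(n,q["conf"],q["bbox"]); np.save(f"pics/{n}3m.npy",q["region"])
```

```text
over t 10.73 p [0.5003 0.2176 0.1649] F [ 0.18  0.01 -1.12] T [ 0.07 -0.02  0.01] w 0.0143
side 0.79 [264.2, 292.6, 314.6, 338.3]
top 0.48 [119.1, 236.1, 134.7, 264.3]
```

View pics/side3.png

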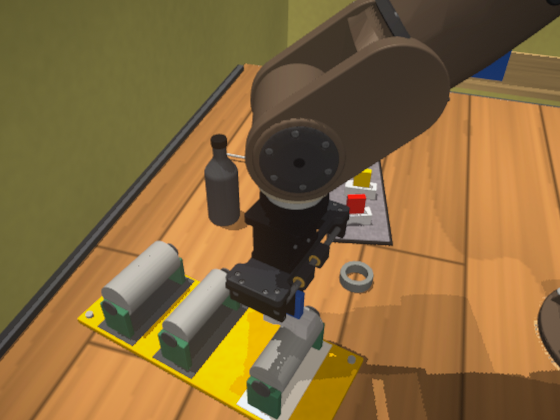

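View pics/top3.png

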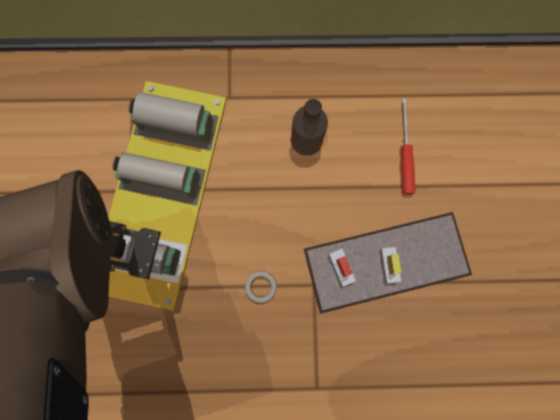

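View pics/wrist3.png

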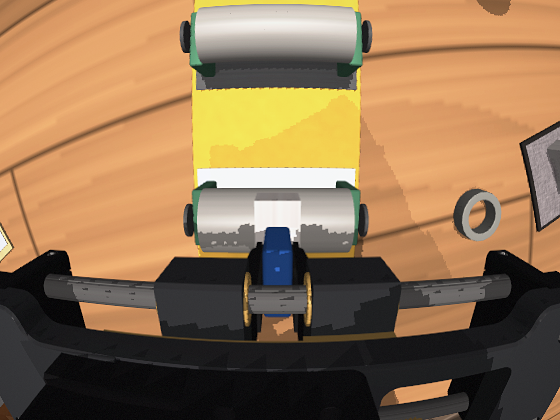

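The wrist picture shows the leaf square over the middle of the bar (leaf at column 277, bar columns 190–362). I check the offset across the bar from the wrist depth, which sees both in one frame.

Run:
```python
from h import *
from scipy.optimize import least_squares
yaw=np.radians(-13.2)
for n in("wrist","side"):
    W=np.load(f"pics/{n}3.npy").reshape(-1,3);W=W[np.isfinite(W).all(1)]
    D=W[:,:2]-[.5003,.2176]
    s=D@[np.cos(yaw),np.sin(yaw)];t=D@[-np.sin(yaw),np.cos(yaw)];z=W[:,2]
    k=(np.abs(s)<.04)&(np.abs(t)<.05)&(np.abs(t)>.022)&(z>.075)&(z<.108)
    print(n,k.sum(),s[k].min(),s[k].max())
    f=lambda p:np.hypot(s[k]-p[0]-p[3]*t[k],z[k]-p[1])-p[2]
    q=least_squares(f,[0,.075,.027,0],loss="soft_l1",f_scale=.001);print(" bar free s,zc,r,yaw",q.x.round(4),np.sqrt(np.mean(q.fun**2)).round(4))
    f2=lambda p:np.hypot(s[k]-p[0]-p[2]*t[k],z[k]-.075-p[1])-.027
    q=least_squares(f2,[0,0,0],loss="soft_l1",f_scale=.001);print(" bar r27",q.x.round(4))
    # leaf shoulder: z ~.131+.026=.157
    k=(np.abs(s)<.05)&(np.abs(t)<.012)&(z>.148)&(z<.165)
    if k.sum()>5: print(" shoulder n",k.sum(),"z",np.median(z[k]).round(4),"s range",np.percentile(s[k],[0,1,5,50,95,99,100]).round(4),"t",np.percentile(t[k],[1,99]).round(4))
    k=(s>.028)&(s<.045)&(np.abs(t)<.012)&(z>.12)&(z<.15)
    if k.sum()>5: print(" front face n",k.sum(),"s",np.percentile(s[k],[5,50,95]).round(4),"z",np.percentile(z[k],[1,99]).round(4))
```

```text
wrist 4566 -0.023034417492281814 0.027324903433441617
 bar free s,zc,r,yaw [-0.      0.0751  0.0268 -0.0006] 0.0006
 bar r27 [-0.0001 -0.0002 -0.0006]
 shoulder n 1577 z 0.1572 s range [0.0071 0.0097 0.0123 0.0244 0.0333 0.0335 0.0336] t [-0.0118  0.0118]
 front face n 220 s [0.0331 0.0333 0.0335] z [0.1325 0.1498]
side 841 -0.025967245123965726 0.02668382716482472
 bar free s,zc,r,yaw [0.0013 0.0767 0.0266 0.0006] 0.0008
 bar r27 [ 0.0015  0.0013 -0.0012]
 shoulder n 378 z 0.1577 s range [-0.032  -0.0317 -0.0313 -0.0202 -0.0016  0.0009  0.0018] t [-0.0117  0.012 ]
 front face n 20 s [0.0283 0.032  0.0345] z [0.1316 0.1428]
```

The wrist view alone gives bar radius 26.8 mm at offset 0.0 mm, and the leaf centre is about 0.3 mm off. If blue fits, contact should come near TCP z ≈ 0.1297. I'll touch down in slow steps, watching the force.

Run:
```python
from h import *
b=np.array([.5001,.2177])
r.move_linear([*b,.137],vel=.02);r.dwell(.2);o=st("near")
f0=np.mean([r.observe()["wrist_force"][2] for _ in range(3)])
z=.137
while z>.1262:
    z-=.0006 if z<.1325 else .0015
    r.move_linear([*b,z],vel=.005)
    o=r.observe();fz=o["wrist_force"][2]-f0
    print(round(z,4),o["eef_pos"][2].round(4),"dF",round(fz,2),o["wrist_force"][:2].round(2),round(o["clock"],2))
    if fz>3: break
st("touch")
ob=r.observe();p,d=r.camera("wrist");cv2.imwrite("pics/w4.png",p[:,:,::-1]);np.save("pics/wrist4.npy",cloud("wrist",d,ob))
```

```text
near t 12.73 p [0.5001 0.2177 0.1371] F [-0.38  0.28 -2.22] T [ 0.06 -0.    0.  ] w 0.0138
0.1355 0.1355 dF 1.32 [0.61 0.25] 13.18
0.134 0.134 dF 1.29 [0.56 0.51] 13.63
0.1325 0.1325 dF 0.84 [0.1  1.29] 14.08
0.131 0.131 dF 0.76 [-0.36 -0.39] 14.53
0.1304 0.1304 dF 0.26 [-0.89  1.04] 14.8
0.1298 0.1299 dF 1.98 [-0.26 -0.06] 15.07
0.1292 0.1296 dF 7.59 [-0.15 -2.47] 15.33
touch t 15.33 p [0.5004 0.2177 0.1296] F [-0.15 -2.47  5.37] T [-0.19  0.07  0.02] w 0.0138
```

Contact came at TCP z ≈ 0.1297, as predicted for a fit, and the force rises stiffly. Next I press to about 10 N, hold, and measure the seating.

Run:
```python
from h import *
b=np.array([.5002,.2177]);z=.1292
for i in range(8):
    F=np.mean([r.observe()["wrist_force"][2] for _ in range(3)])
    if F>8.5: break
    z-=.0003;r.move_linear([*b,z],vel=.004);r.dwell(.1)
    st(f"z{z:.4f}")
for i in range(6): r.dwell(.2);st("hold")
ob=r.observe();p,d=r.camera("wrist");cv2.imwrite("pics/w5.png",p[:,:,::-1]);W=cloud("wrist",d,ob).reshape(-1,3)
yaw=np.radians(-13.2);W=W[np.isfinite(W).all(1)];D=W[:,:2]-[.5003,.2176]
s=D@[np.cos(yaw),np.sin(yaw)];t=D@[-np.sin(yaw),np.cos(yaw)];zz=W[:,2]
k=(s>.02)&(s<.05)&(np.abs(t)<.012)&(zz>.112)&(zz<.13)
print("shoulder z",np.median(zz[k]),"expect .1217; front",np.percentile(s[k],[50,95,99]).round(4))
k=(np.abs(s)<.04)&(np.abs(t)<.05)&(np.abs(t)>.03)&(zz>.09)&(zz<.107);print("bar top",np.percentile(zz[k],99))
```

```text
z0.1289 t 15.73 p [0.5006 0.2177 0.1295] F [ 0.44 -1.14  7.66] T [-0.29  0.16 -0.01] w 0.0139
z0.1286 t 16.08 p [0.5006 0.2177 0.1294] F [-0.92 -2.62 11.13] T [-0.41  0.29  0.01] w 0.014
hold t 16.28 p [0.5006 0.2177 0.1294] F [-1.45 -1.79  9.52] T [-0.38  0.25 -0.06] w 0.0139
hold t 16.48 p [0.5006 0.2177 0.1294] F [-1.45 -2.44 10.79] T [-0.35  0.24 -0.07] w 0.0138
hold t 16.68 p [0.5006 0.2177 0.1295] F [-1.51 -2.4  10.67] T [-0.41  0.3   0.02] w 0.014
hold t 16.88 p [0.5006 0.2177 0.1295] F [-1.14 -1.94 10.53] T [-0.39  0.28 -0.04] w 0.0142
hold t 17.08 p [0.5006 0.2177 0.1294] F [-1.59 -1.77 11.45] T [-0.45  0.27 -0.02] w 0.0138
hold t 17.28 p [0.5006 0.2177 0.1294] F [-0.73 -2.16  9.63] T [-0.41  0.26  0.01] w 0.0142
shoulder z 0.12128443546066325 expect .1217; front [0.0276 0.0333 0.0334]
bar top 0.10284626727477932
```

View pics/w5.png

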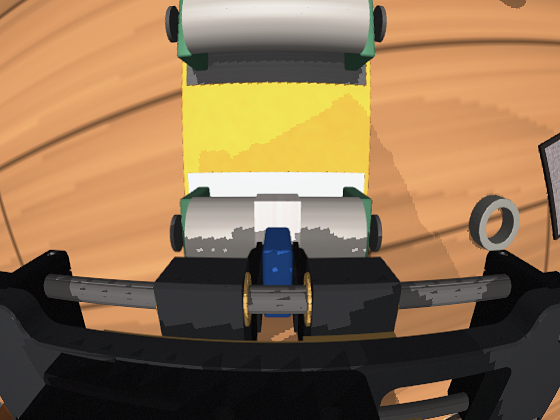

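It is seated: the shoulder is at 121.3 mm (121.7 expected), with about 10.5 N held for over a second. I'll unload, release, rise and check.

Run:
```python
from h import *
b=np.array([.5005,.2177])
r.move_linear([*b,.1294],vel=.004);st("unload")
r.grip(.04);st("open")
r.move_linear([*b,.20],vel=.06)
ob=st("up");p,d=r.camera("wrist");cv2.imwrite("pics/w6.png",p[:,:,::-1]);np.save("pics/wrist6.npy",cloud("wrist",d,ob))
r.move_linear([.45,-.05,.30],vel=.2)
r.move_ptp([.25,-.45,.30],down(20));st("away")
from scipy.optimize import least_squares
yaw=np.radians(-13.2)
for n in("wrist","top","side"):
    if n=="wrist": W=np.load("pics/wrist6.npy")
    else:
        p,d=r.camera(n);cv2.imwrite(f"pics/{n}6.png",p[:,:,::-1]);W=cloud(n,d)
        if n=="top":
            for L in("leaf_red","leaf_yellow"):
                q=r.trace(L,n)[0];P=W[q["region"]];P=P[(P[:,2]>.06)&(P[:,2]<.09)];print(L,q["conf"],P.mean(0).round(4))
    W=W.reshape(-1,3);W=W[np.isfinite(W).all(1)];D=W[:,:2]-[.5003,.2176]
    s=D@[np.cos(yaw),np.sin(yaw)];t=D@[-np.sin(yaw),np.cos(yaw)];z=W[:,2]
    k=(np.abs(s)<.04)&(np.abs(t)<.05)&(np.abs(t)>.02)&(z>.08)&(z<.108)
    q=least_squares(lambda p:np.hypot(s[k]-p[0]-p[3]*t[k],z[k]-p[1])-p[2],[0,.075,.027,0],loss="soft_l1",f_scale=.001);print(n,"bar",q.x.round(4))
    for nm,a,c in(("shoulder",.117,.128),("tabtop",.157,.168)):
        k=(np.abs(s)<.05)&(np.abs(t)<.03)&(z>a)&(z<c)
        if k.sum()>10:
            rc=cv2.minAreaRect((np.c_[s,t][k]*1000).astype(np.float32));A=np.c_[s[k],t[k],np.ones(k.sum())];pl=np.linalg.lstsq(A,z[k],rcond=None)[0]
            print(" ",nm,k.sum(),"z",np.median(z[k]).round(4),"rect",np.round(rc[0],2),np.round(rc[1],1),round(rc[2],1),"slopes",pl.round(3))
```

```text
unload t 17.7 p [0.5006 0.2177 0.1295] F [ 0.38 -1.2   3.51] T [-0.25 -0.06  0.03] w 0.0138
open t 18.38 p [0.5005 0.2177 0.1294] F [0.64 0.57 0.69] T [0.03 0.06 0.01] w 0.04
up t 19.7 p [0.5004 0.2176 0.1996] F [ 0.45  0.88 -0.15] T [0.09 0.01 0.02] w 0.0402
away t 22.99 p [ 0.2506 -0.4495  0.3   ] F [ 0.19 -0.44  0.31] T [ 0.   -0.02 -0.05] w 0.0399
wrist bar [-0.0002  0.0749  0.027  -0.0011]
  shoulder 1451 z 0.1215 rect [0.35 0.72] [26.  66.4] 89.8 slopes [-0.007 -0.005  0.122]
  tabtop 1026 z 0.1615 rect [0.92 0.94] [35.9 13.5] 0.5 slopes [-0.027  0.003  0.161]
leaf_red 0.6 [ 0.4686 -0.1665  0.072 ]
leaf_yellow 0.93 [ 0.471  -0.2598  0.0718]
top bar [-0.0002  0.0754  0.0268 -0.002 ]
  shoulder 383 z 0.122 rect [ 0.21 -0.93] [27.2 65.9] 89.4 slopes [0.001 0.003 0.122]
  tabtop 196 z 0.1615 rect [ 0.57 -0.75] [35.8 14.6] 0.1 slopes [-0.003  0.067  0.162]
side bar [0.0014 0.0765 0.0268 0.0002]
  shoulder 591 z 0.1229 rect [ 1.88 -1.11] [66.9 28.4] 0.1 slopes [-0.001 -0.033  0.123]
  tabtop 279 z 0.1624 rect [ 1.8  -0.17] [16.  36.4] 86.4 slopes [ 0.009 -0.135  0.162]
```

View pics/side6.png

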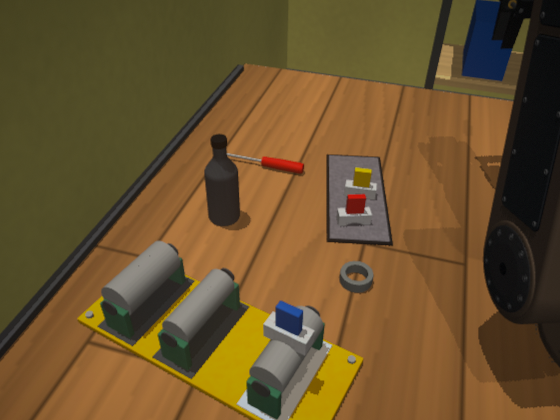

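View pics/w6.png

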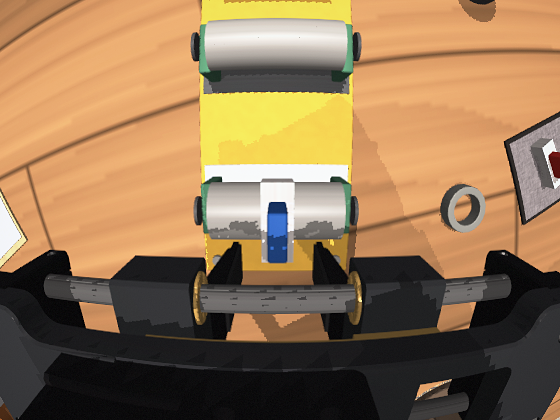

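The side picture shows blue upright on the front bar at (289,325). Yellow (362,182) and red (355,208) are on the mat, and the bystanders are where they started. The measurements are within tolerance: about 0.5 mm across, 0.3 mm in height, under 0.03 rad of tilt and under 1° of yaw. I'm handing in.

```bash
python3 -c "
from cell import r
print(r.sign_off(), r.observe()['clock'])"
```

```text
the job is handed in; nothing more can be done
the job is handed in; nothing more can be done
```

The blue leaf (27 mm) fits the bar at the white front station. I left it upright and seated across the middle of that bar and handed the job in. The clock was at about 23 s when the arm had moved clear.

- **Choosing the leaf:** Camera depth gave the front bar a radius of 26.4–27.0 mm, and the parked bars about 24 and 30 mm. I therefore touched only the blue leaf to the bar and never touched yellow or red to it. Contact came at the tool height calculated for a 27 mm fit, within a few tenths of a millimetre. A wrong leaf would have been at least 3 mm off.
- **Pressing home:** I held a push of about 10 N (readings 9.5–11.5 N) for just over a second, then unloaded and released.
- **Last checks:** Blue is about 0.5 mm off across the bar, within about 0.3 mm in height, about 1 mm along it, square within 1° and essentially upright. Red and yellow still stand on the mat within about 1 mm of their first measured positions. In the last picture the flask, tape and screwdriver look unmoved; I did not re-measure them.
- **Disagreement:** The side camera reads about 1.4 mm high and 1.5 mm off across the bar compared with the other two. It shows this for both the bar and the leaf, so it looks like calibration bias. Noisy slopes fitted to the narrow top of the tab (up to 0.13 rad in the side view) also disagreed with the level shoulder planes in the wrist and top views.

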